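# Tighten a bearing housing's retaining ring with a two-pin spanner

## Robot

A 6-joint arm with a two-finger parallel gripper is mounted at the origin on the work surface. World frame = base frame: x ahead of the robot, y to its left, z up, the work surface at z = 0. Lengths are in mm, angles in degrees, forces in N, time in s.
With the tool pointing down it reaches from about 300 to 850 mm from the base axis. Payload 4.2 kg.
Tool frame: the origin (TCP) lies on the centre line of the jaws, within the pads' length; the fingertips stand 14 mm ahead of it and the grasp point (between the pads) lies 5 mm behind it; z points along the fingers, y is the direction in which the jaws open and shut (so a half turn about z gives the same grasp; the last joint's range is limited). The gripper opens to 91 mm and grips with 3 to 60 N. Pads are 32 mm wide; open, the fingers measure 118 mm over their backs; the gripper's body (76 mm by 178 mm) begins 60 mm behind the grasp point.
Start: joints at [-69.271, 18.312, 89.639, -0, 72.044, -1.146], TCP at [214.244, -533.611, 227.976] pointing down, gripper open.
Joint ranges: [-177.97, 177.97], [-48.28, 115.42], [12.27, 149.76], [-77.06, 257.06], [2.81, 150.46], [-146.56, 146.56]. Speed limits (degrees/s): [147.25, 147.25, 180, 180, 180, 180].

## Interface

Orientations are given as [roll, pitch, yaw] about the fixed x, y, z axes, in that order (R = Rz(yaw) Ry(pitch) Rx(roll)).
In Python, from workcell import env gives the robot as it stands.
- The arm moves only by the tool play_rows, never from a script. Its argument "increments" is a list of rows, each a list of 5 numbers: the shift along the world's x, y, z in mm, then the turn about the world's z in degrees, then the closure, from 0 (fully open) to 1 (shut). In form: [[x, y, z, yaw, fingers], ...]. A call has 1 to 20 rows; each row shifts and turns the commanded pose from where the row before left it; what a row does not reach is not made up. A row lasts 1/8 s, in which the tool goes at most 62.5 mm and 10.7 degrees, less where a joint would pass 70% of its speed; a pose out of reach is approached as far as the arm can. A call is refused whole if a number of a shift passes 62.5 or a number of a turn 10.7, either way. A call with a gripper value outside its range is refused whole. The fingers move at their own pace and stop on an object; "newtons" is the grip in N (left out, the last holds). Time passes only in rows, so rows that do not move let the fingers close. It gives the time, the measured TCP pose, the force and the opening at its end, in the units of the state.
- env.state(): the state, without advancing time (a new reading comes with each control period).
- env.grab_frame(name): name is "scene" or "side" or "wrist"; returns the picture (384x512x3 uint8, red, green, blue); there is no depth.
- env.calibration(name): a dict with "fx", "fy", "cx", "cy" (pixels), "dist_coeffs" ([k1, k2, p1, p2, k3] as OpenCV has them; the pictures are not rectified), "R" (3x3) and "t" (3): a world point X has camera coordinates R X + t; the wrist camera has in their place "hand_eye" (4x4, takes a point from camera to tool coordinates, whose origin is the TCP and whose axes are the flange's). Camera axes: x right, y down, z forward; pixel columns grow to the right and rows downward; lengths in mm; the calibration is good to about 2 mm. A picture is of the moment at which its call begins: read the wrist's pose just before it. calibration takes no time and is no camera call.
- env.job_done(): hands the job in, once; it reports no verdict.
The state is a dict: "time_s": time; "qpos": joint angles; "qvel": joint speeds; "effort": joint torques, N m; "ee_pos": TCP position; "ee_rot": TCP orientation; "force": force on the tool from outside, world axes, zero at the start; "torque": the same for the moment, N m; "gripper_width": finger opening in mm.
Only numpy, scipy, OpenCV 4.12 (cv2) and the standard library are available. Lean on these libraries where they do the work, as an engineer would, in place of code of your own. Each camera call takes 0.05 s, during which the arm holds its last target.

## Task

Take the two-pin spanner from its holder, fit its pins fully into the two holes of the ring sunk in the bearing housing, and turn the ring clockwise (seen from above) until it comes up against its stop. Then stand the spanner back upright in its holder and let go. Be gentle: feel for the holes rather than forcing the pins, do not turn the ring with the fingers, and leave the other things on the bench where they are.

Things in the scene. Friction and masses are not known exactly. Their poses are not given: they have to be found in the camera images.
- spanner_grip (a point): Centre of the cross-bar on top of the two-pin spanner, to be grasped: bar 60 mm long, 16 wide, 18 high. This point is 72 mm above the pin tips and 9 mm below the top. z points up along the stem; x runs along the bar. The spanner starts upright in its holder, the bar within 0.7 rad of the robot's x direction; half a turn leaves it the same.
- spanner_face (a point): Centre of the underside of the spanner's round disc (60 mm across, 8 mm thick), 62 mm below spanner_grip, same axes. Two round pins, 6 mm in diameter and 10 mm long with tapered tips, stand down from the disc at x = +21 and -21 mm, so on the line of the bar.
- spanner: The two-pin spanner as a whole: dark steel, 81 mm tall, about 280 g; pins, disc, stem 16 mm in diameter, cross-bar. Origin on its axis at the level of the pin tips, axes as spanner_grip.
- holder_rim (a point): Centre of the mouth of the spanner's holder, at rim height: a black plastic tube fixed upright on the bench, 30 mm high, 76 mm outside and 54 mm inside diameter. The spanner's disc rests on the rim and its pins hang inside the bore (2 to 3 mm play), at any angle about the vertical.
- holder: The holder tube; origin at the centre of its underside on the bench.
- housing: Bearing housing fixed to the bench: grey block 120 x 120 mm, 46 mm high, a 5 mm high screw head in each top corner. In its top is a round recess, 68 mm in diameter and 6 mm deep, with the steel retaining ring at its floor; the spanner's disc fits down into it. Origin at the centre of the underside; x and y along the sides, z up.
- ring_face (a point): Centre of the retaining ring's upper face, 40 mm above the bench, on the axis it turns about; axes of the housing, does not turn with the ring. Two through holes, 9 mm in diameter, lie opposite each other 42 mm apart. At the start their line is within 0.36 rad of the housing's x axis, exactly where is to be seen or felt. Pins fully in: the disc lies flat here.
- ring (a joint): How far the retaining ring is screwed in, rad: grows as it turns clockwise seen from above. It starts at 0.3 to 0.6; its firm stop is at 1.1. Counted from an unknown thread start, so it does not tell where the holes point. The ring turns stiffly (0.22 N m) and stays where it is left.
- spare_ring: Loose plain steel ring, 48 mm outside, 8 mm high, lying on the bench; to be left alone.
- grease_tin: Closed round tin, 58 mm in diameter, 52 mm high; to be left alone.
- sprocket: Toothed steel chain wheel, about 90 mm in diameter, 20 mm high, lying flat; to be left alone.
- bearing: Steel bearing, 62 mm in diameter, 20 mm high, lying flat; to be left alone.
- wrench: Flat steel wrench lying on the bench; to be left alone.
There are look-alikes about, which are no part of the job. What is shaped like the housing but orange is not meant. There is more than one size of the spanner; the job needs the larger.

How it is judged (in metres and radians):
On the way, in this order (a step that is already met when the one before it is completed fails the run):
1. the spanner is lifted clear of its holder (z of spanner_face in the frame of holder_rim above 0.02 m), for 0.1 s.
2. the pins are fully in the ring's holes: the disc lies on the ring (within 3 mm, centred within 4 mm), the ring not yet at its stop (z of spanner_face in the frame of ring_face below 0.003 m and horizontal distance between spanner_face and ring_face below 0.004 m and value of joint ring below 1 rad), for 0.1 s.
3. the ring is turned up against its stop (joint above 1.05) with the spanner in it (value of joint ring above 1.05 rad and z of spanner_face in the frame of ring_face below 0.005 m and horizontal distance between spanner_face and ring_face below 0.006 m), for 0.1 s.
At the end, for the whole second after the job is handed in: The ring is against its stop (joint above 1.05 rad) and the spanner stands upright (within 0.08 rad), at rest and released, in its holder: disc on the rim within 3 mm, centred within 6 mm, at any angle about the vertical (value of joint ring above 1.05 rad and horizontal distance between spanner_face and holder_rim below 0.006 m and z of spanner_face in the frame of holder_rim between -0.003 and 0.003 m and angle between spanner's own z axis and vertical below 0.08 rad and linear speed of spanner below 0.02 m/s); the robot touches nothing.
It fails at once if the spanner presses or wrenches the ring with more than 50 N (contact force between spanner and ring above 50 N).
It fails at once if the spanner is rammed against the housing with more than 50 N (contact force between spanner and housing above 50 N).
It fails at once if the spanner is dropped or rammed into its holder (more than 50 N) (contact force between spanner and holder above 50 N).
It fails at once if the fingers touch the ring (contact force between the fingers and ring above 1 N).
It fails at once if a bystander is moved by more than 15 mm (distance of any of spare_ring, grease_tin, sprocket, bearing, wrench from where it was at the start of the episode above 0.015 m).
It also fails if it takes over 72 s, if anything falls off the work surface, if the arm or the gripper's body presses on something with over 40 N, if the wrist force passes 120 N, or if a joint passes its speed limit or range.

## Working session

There is one attempt and no reset: what is moved stays moved. The work goes in short steps, Python scripts to look and compute and a tool call to move; the robot and the scene stay as the last step left them, time stands still between calls to the robot, and variables do not carry over. Pictures are saved under pics/ and viewed, and the job is handed in when it is done.

Besides the shell and the picture viewer there is one more tool, called after "Emit:" as name(argument=value, ...), one argument or row to a line, values as JSON. play_rows: Moves the arm, as the interface text tells. Its arguments: {"type":"object","properties":{"increments":{"type":"array"},"newtons":{"type":"number"}},"required":["increments"]}

```bash
ls; mkdir -p pics; cat > h.py <<'E'
import numpy as np, cv2, json
from workcell import env
from scipy.spatial.transform import Rotation as Ro
def snap(n,f):
    s=env.state(); im=env.grab_frame(n); cv2.imwrite('pics/'+f,im[:,:,::-1]); 
    json.dump({'p':list(map(float,s['ee_pos'])),'r':list(map(float,s['ee_rot']))},open('pics/'+f+'.json','w')); return im
def rays(n,uv,f=None):
    c=env.calibration(n); K=np.array([[c['fx'],0,c['cx']],[0,c['fy'],c['cy']],[0,0,1]])
    d=cv2.undistortPoints(np.array(uv,float).reshape(-1,1,2),K,np.array(c['dist_coeffs'])).reshape(-1,2)
    d=np.c_[d,np.ones(len(d))]
    if n=='wrist':
        s=json.load(open('pics/'+f+'.json')); H=np.array(c['hand_eye']); R=Ro.from_euler('xyz',s['r'],degrees=True).as_matrix()
        return R@H[:3,3]+s['p'], d@H[:3,:3].T@R.T
    R=np.array(c['R']);t=np.array(c['t']); return -R.T@t, d@R
def onz(n,uv,z,f=None):
    o,d=rays(n,uv,f); k=(z-o[2])/d[:,2]; return o+d*k[:,None]
E
python3 - <<'E'
from h import *
s=env.state();print(s)
for n in('scene','side','wrist'): snap(n,n+'0.png')
for n in('scene','side','wrist'): print(env.calibration(n))
E
```

```text
pics
{'time_s': 0.0, 'qpos': array([-6.92715396e+01,  1.83488748e+01,  8.97079105e+01, -2.27737740e-03,
        7.20427207e+01, -1.14757894e+00]), 'qvel': array([ 0.0339799 ,  0.05005478,  0.1342723 ,  0.06733124,  0.11979745,
       -0.01805287]), 'effort': array([-3.34399056e-04, -4.12458515e+01, -2.31975031e+01,  7.28077255e-02,
        4.56400705e-02, -1.36352282e-04]), 'ee_pos': array([ 214.04456291, -533.14559328,  227.13779418]), 'ee_rot': array([-1.79900471e+02,  1.71908937e-04,  2.18767435e+01]), 'force': array([-0.61215533, -0.22664067,  0.18721274]), 'torque': array([0.00744025, 0.05811528, 0.01943123]), 'gripper_width': 91.1743264949059}
{'fx': 471.0981940403983, 'fy': 471.0981940403983, 'cx': 253.52226675866316, 'cy': 191.53244323639467, 'dist_coeffs': array([0.06090709, 0.        , 0.        , 0.        , 0.        ]), 'R': array([[ 0.51608423,  0.85651434,  0.0063447 ],
       [ 0.63532293, -0.37781844, -0.67351169],
       [-0.57447528,  0.3516197 , -0.73914934]]), 't': array([-282.39543702, -254.41083113, 1567.40070016])}
{'fx': 420.65560598351294, 'fy': 420.65560598
[... 199 characters left out ...]
,
       [-0.31074176,  0.55618721, -0.77077581],
       [ 0.37855945, -0.67141027, -0.63710359]]), 't': array([ 457.94292513,  226.70529565, 1153.47463911])}
{'fx': 282.076005667184, 'fy': 282.076005667184, 'cx': 259.861339218639, 'cy': 188.96918214152055, 'dist_coeffs': array([-0.03949475,  0.        ,  0.        ,  0.        ,  0.        ]), 'hand_eye': array([[ 1.32050376e-03, -9.71161547e-01, -2.38418761e-01,
         6.60802130e+01],
       [ 9.99999061e-01,  1.19485265e-03,  6.71539312e-04,
         4.94124065e-01],
       [-3.67297869e-04, -2.38419424e-01,  9.71162213e-01,
        -1.57188960e+02],
       [ 0.00000000e+00,  0.00000000e+00,  0.00000000e+00,
         1.00000000e+00]])}
```

View pics/scene0.png

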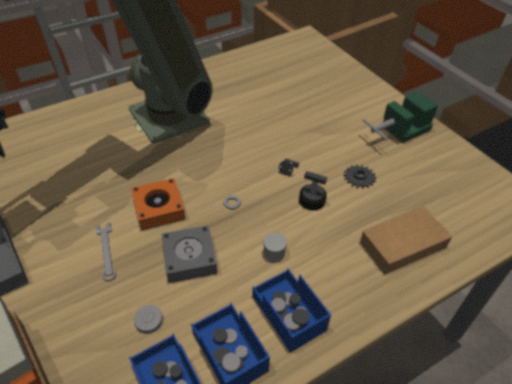

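View pics/side0.png

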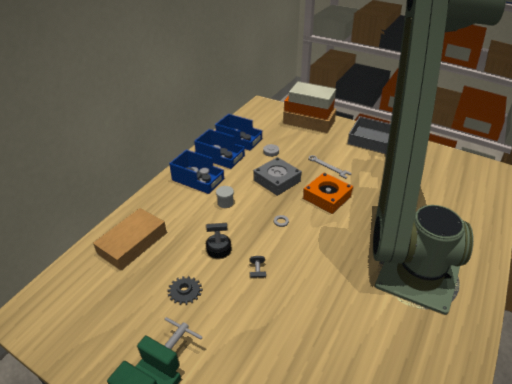

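View pics/wrist0.png

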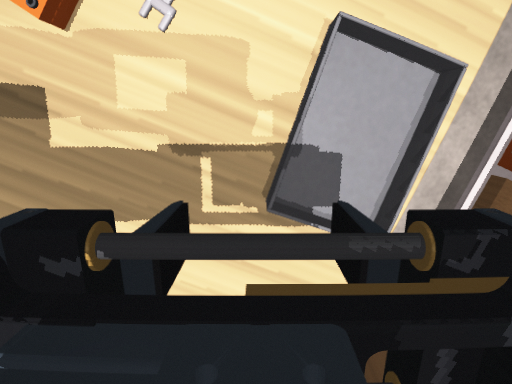

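Scene: a spanner stands in the black holder, bar at (315,177). A small one lies on its side at (288,167). The grey housing is at (190,253) and an orange look-alike at (158,203). The standing spanner and the grey housing fit the description. I'll enlarge both to confirm and take positions.

```bash
python3 - <<'E'
import cv2,numpy as np
a=cv2.imread('pics/scene0.png');b=cv2.imread('pics/side0.png')
r=lambda i,x,y,w=64,h=64,k=6:cv2.resize(i[y:y+h,x:x+w],None,fx=k,fy=k,interpolation=cv2.INTER_CUBIC)
o=np.vstack([np.hstack([r(a,275,152,64,48),r(a,158,220,64,64)[:288]]),np.hstack([r(b,188,215,64,48),r(b,246,152,64,48)])])
o=np.vstack([np.hstack([r(a,275,152,64,48),r(a,158,222,64,48)]),np.hstack([r(b,188,215,64,48),r(b,246,152,64,48)])])
cv2.imwrite('pics/crop1.png',o)
from h import *
print(onz('scene',[[315,177],[290,168]],93))
print(onz('side',[[217,229]],93))
print('housing',onz('scene',[[189,247]],46),onz('side',[[277,171]],46))
print('rim',onz('scene',[[313,193]],30),onz('side',[[218,242]],30))
E
```

```text
[[550.04921309 187.62329745  93.        ]
 [488.18470493 149.69187884  93.        ]]
[[541.98953846 195.89657434  93.        ]]
housing [[ 551.22468841 -186.4863353    46.        ]] [[ 548.59596502 -184.72311276   46.        ]]
rim [[550.6426946 188.4212755  30.       ]] [[548.88447732 187.51164353  30.        ]]
```

View pics/crop1.png

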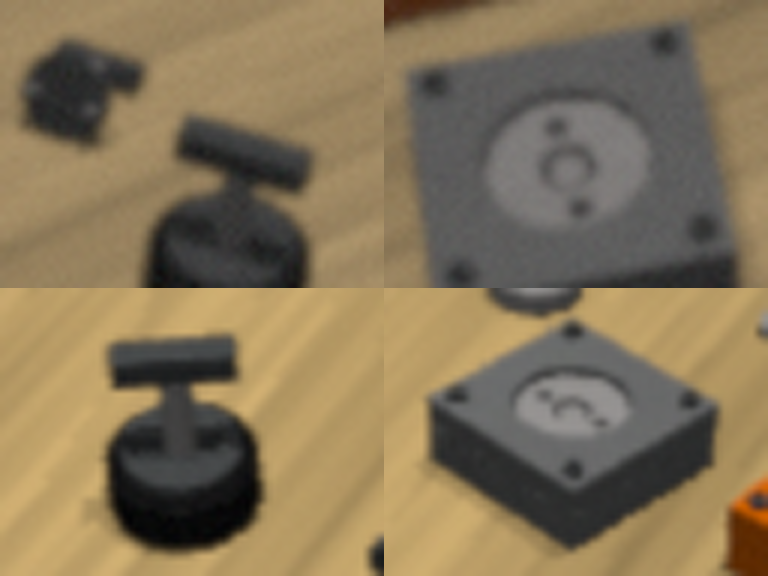

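The enlarged crop confirms both: the upright large spanner in its holder near (550,188), and the grey housing near (550,-186). I'm moving over the housing for a wrist look.

Emit:
play_rows(
  increments=[
    [29, 34.7, -4, -2.2, 0],
    [29, 34.7, -4, -2.2, 0],
    [29, 34.7, -4, -2.2, 0],
    [29, 34.7, -4, -2.2, 0],
    [29, 34.7, -4, -2.2, 0],
    [29, 34.7, -4, -2.2, 0],
    [29, 34.7, -4, -2.2, 0],
    [29, 34.7, -4, -2.2, 0],
    [29, 34.7, -4, -2.2, 0],
    [29, 34.7, -4, -2.2, 0],
    [0, 0, 0, 0, 0],
    [0, 0, 0, 0, 0],
  ],
)

```text
time_s: 1.65
ee_pos: [503.8, -186.7, 187.7]
ee_rot: [180.0, 0.1, -0.1]
force: [0.2, -0.6, 0.6]
gripper_width: 91.0
```

```bash
python3 - <<'E'
from h import *
s=env.state();print(s['time_s'],s['ee_pos'],s['ee_rot'],s['force'])
im=snap('wrist','w1.png')
cv2.imwrite('pics/w1b.png',cv2.resize(im[40:240,130:390,::-1],None,fx=3,fy=3,interpolation=cv2.INTER_CUBIC)[:600])
E
```

```text
1.65 [ 503.80502482 -186.74540708  187.69785422] [ 1.79985326e+02  6.11711217e-02 -8.23352707e-02] [ 0.22678083 -0.55071362  0.55680118]
```

View pics/w1b.png

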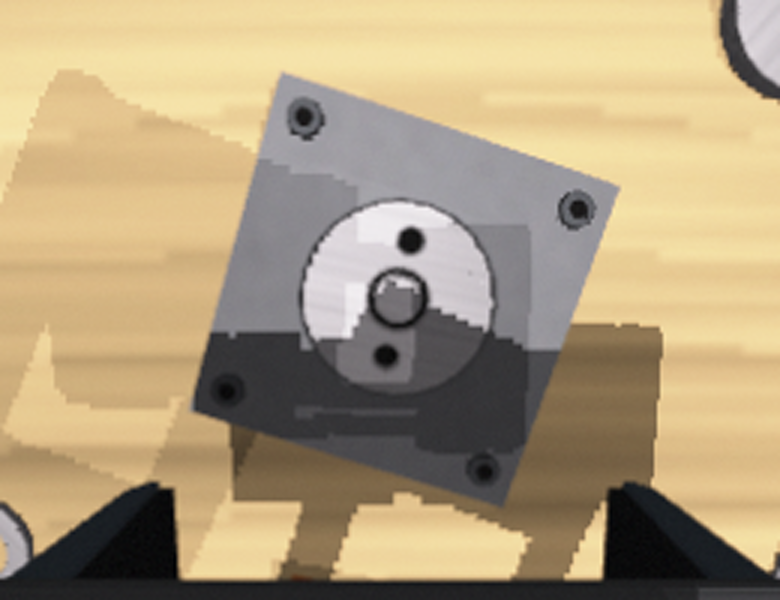

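The wrist picture shows the ring with holes at crop px (411,240) and (386,356), and its centre at about (398,298). I'll refine these with dark masks.

```bash
python3 - <<'E'
from h import *
im=cv2.imread('pics/w1.png',0)
def cen(cu,cv_,w=7,th=60):
    u=(cu+.5)/3-.5+130; v=(cv_+.5)/3-.5+40
    x0,y0=int(round(u))-w,int(round(v))-w
    p=im[y0:y0+2*w+1,x0:x0+2*w+1].astype(float)
    m=cv2.moments(((p<th)*1).astype(np.uint8)); 
    return [x0+m['m10']/m['m00'],y0+m['m01']/m['m00']],m['m00']
hs=[cen(411,240),cen(386,356)]
print(hs)
P=onz('wrist',[h[0] for h in hs],40,'w1.png')   # dark hole at face z 40
d=P[0]-P[1];print(P,P.mean(0),np.hypot(*d[:2]),np.degrees(np.arctan2(d[1],d[0])))
S=[cen(a,b,w=8,th=70) for a,b in((305,118),(577,209),(227,390),(484,470))]
Q=onz('wrist',[s[0] for s in S],51,'w1.png');print(S,Q,Q.mean(0))
e=Q[0]-Q[2];print('house ang',np.degrees(np.arctan2(e[1],e[0])),np.hypot(*e[:2]))
# recess circle edge on top z=46
c=[((x+.5)/3-.5+130,(y+.5)/3-.5+40) for x,y in((398,199),(398,396),(300,298),(496,298))]
C=onz('wrist',c,46,'w1.png');print(C[:2].mean(0),C[2:].mean(0),C)
# coarse bar direction from scene
B=onz('scene',[[275+180/6,152+130/6],[275+306/6,152+172/6]],92);d=B[1]-B[0];print(B,np.hypot(*d[:2]),np.degrees(np.arctan2(d[1],d[0])))
E
```

```text
[([266.5, 119.69565217391305], 46.0), ([258.17391304347825, 158.2391304347826], 46.0)]
[[ 570.20089901 -194.69006472   40.        ]
 [ 529.47762007 -185.87281327   40.        ]] [ 549.83925954 -190.28143899   40.        ] 41.666885775002044 -12.216890358944973
[([231.35714285714286, 79.88095238095238], 42.0), ([321.29545454545456, 109.86363636363636], 44.0), ([205.07342657342656, 169.91608391608392], 286.0), ([290.77837837837836, 193.96756756756756], 185.0)] [[ 608.55481249 -159.61988968   51.        ]
 [ 580.00178745 -249.64719186   51.        ]
 [ 518.62763626 -129.79382213   51.        ]
 [ 492.30597917 -221.01857352   51.        ]] [ 549.87255384 -190.0198693    51.        ]
house ang -18.349088948151994 94.74434721784071
[ 549.81870177 -190.2880865    46.        ] [ 550.52824188 -190.29384906   46.        ] [[ 583.84562295 -190.22475258   46.        ]
 [ 515.79178059 -190.35142043   46.        ]
 [ 550.53051698 -156.08508394   46.        ]
 [ 550.52596678 -224.50261417   46.        ]]
[[525.62946294 172.69085222  92.        ]
 [574.99899117 205.18497248  92.        ]] 59.10345310775393 33.35218111230274
```

Ring centre is (550,-190.2) and the hole line is at -12.2°. The measured hole spacing of 41.7 mm and the 68 mm recess agree with the given sizes. Next, the spanner.

Emit:
play_rows(
  increments=[
    [0.8, 35, 3.2, 3.3, 0],
    [0.8, 35, 3.2, 3.3, 0],
    [0.8, 35, 3.2, 3.3, 0],
    [0.8, 35, 3.2, 3.3, 0],
    [0.8, 35, 3.2, 3.3, 0],
    [0.8, 35, 3.2, 3.3, 0],
    [0.8, 35, 3.2, 3.3, 0],
    [0.8, 35, 3.2, 3.3, 0],
    [0.8, 35, 3.2, 3.3, 0],
    [0.8, 35, 3.2, 3.3, 0],
    [0, 0, 0, 0, 0],
    [0, 0, 0, 0, 0],
  ],
)

```text
time_s: 3.2
ee_pos: [512.1, 162.1, 219.9]
ee_rot: [180.0, 0.0, 32.8]
force: [-1.4, -0.5, 0.1]
gripper_width: 91.0
```

```bash
python3 - <<'E'
from h import *
s=env.state();print(s['time_s'],s['ee_pos'],s['ee_rot'],s['force'])
im=snap('wrist','w2.png')
cv2.imwrite('pics/w2b.png',cv2.resize(im[40:240,130:390,::-1],None,fx=3,fy=3,interpolation=cv2.INTER_CUBIC)[:600])
E
```

```text
3.2 [512.10918019 162.08080142 219.92581374] [1.79967641e+02 4.00127367e-02 3.27958697e+01] [-1.38931045 -0.52490619  0.0934752 ]
```

View pics/w2b.png

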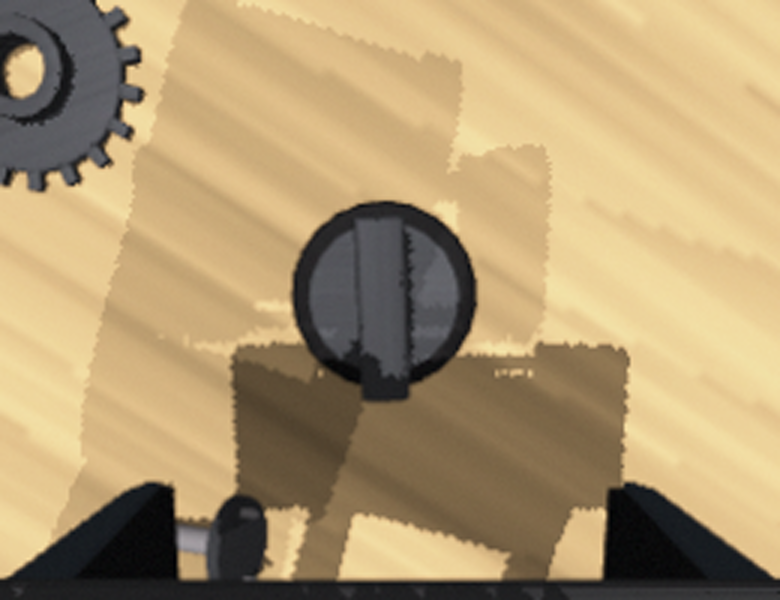

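The bar runs from crop (380,219) to (386,400) and the disc circle is centred at about (384,293). The sprocket is off at upper left and the small spanner is by the left finger at (235,540).

```bash
python3 - <<'E'
from h import *
f=lambda L:[((x+.5)/3-.5+130,(y+.5)/3-.5+40) for x,y in L]
B=onz('wrist',f([(357,219),(404,219),(363,400),(409,400)]),101,'w2.png')
a=B[:2].mean(0);b=B[2:].mean(0);d=a-b
print(B,(a+b)/2,np.hypot(*d[:2]),np.degrees(np.arctan2(d[1],d[0])),np.hypot(*(B[0]-B[1])[:2]))
im=cv2.imread('pics/w2.png')
# holder outer at rim z30 : left/right/top of dark circle
C=onz('wrist',f([(293,293),(476,293),(384,201),(384,385)]),30,'w2.png')
print(C,C[:2].mean(0),C[2:].mean(0))
m=onz('wrist',f([(240,540)]),10,'w2.png');print('small',m)
E
```

```text
[[567.64066958 209.86633628 101.        ]
 [575.69541531 197.39568919 101.        ]
 [519.62742999 177.09274376 101.        ]
 [527.89988013 164.28750132 101.        ]] [547.71584875 187.16056764 101.        ] 58.137187556376624 34.51390233331801 14.845739045546074
[[529.00338585 219.25154359  30.        ]
 [569.20741575 157.01872513  30.        ]
 [579.20995536 207.75622437  30.        ]
 [517.28651069 167.89290689  30.        ]] [549.1054008  188.13513436  30.        ] [548.24823302 187.82456563  30.        ]
small [[417.86688657 182.81374753  10.        ]]
```

Bar centre is (547.7,187.2) at 34.5° and the holder centre is (548.7,188). I'm approaching to just above it.

Emit:
play_rows(
  increments=[
    [9, 6.2, -15, 0.5, 0],
    [9, 6.2, -15, 0.5, 0],
    [9, 6.2, -15, 0.5, 0],
    [9, 6.2, -15, 0.2, 0],
    [0, 0, -15, 0, 0],
    [0, 0, -15, 0, 0],
    [0, 0, -15, 0, 0],
    [0, 0, -10, 0, 0],
    [0, 0, -10, 0, 0],
    [0, 0, -5, 0, 0],
    [0, 0, -3, 0, 0],
    [0, 0, 0, 0, 0],
    [0, 0, 0, 0, 0],
  ],
)

```text
time_s: 4.88
ee_pos: [548.5, 188.3, 87.3]
ee_rot: [180.0, -0.0, 34.6]
force: [1.3, -0.1, -0.2]
gripper_width: 91.4
```

Emit:
play_rows(
  increments=[
    [-0.8, -0.6, 0, 0, 0],
    [0, 0, 0, 0, 1],
    [0, 0, 0, 0, 1],
    [0, 0, 0, 0, 1],
    [0, 0, 0, 0, 1],
    [0, 0, 0, 0, 1],
    [0, 0, 0, 0, 1],
    [0, 0, 0, 0, 1],
    [0, 0, 0, 0, 1],
  ],
  newtons=55,
)

```text
time_s: 6.0
ee_pos: [547.4, 187.6, 86.9]
ee_rot: [-180.0, -0.0, 34.6]
force: [0.2, -0.1, -0.4]
gripper_width: 15.7
```

Emit:
play_rows(
  increments=[
    [0, 0, 5, 0, 1],
    [0, 0, 10, 0, 1],
    [0, 0, 15, 0, 1],
    [0, 0, 15, 0, 1],
    [0, 0, 15, 0, 1],
    [0, 0, 5, 0, 1],
    [0, 0, 0, 0, 1],
    [0, 0, 0, 0, 1],
  ],
)

```text
time_s: 7.0
ee_pos: [547.0, 187.4, 151.4]
ee_rot: [-180.0, 0.1, 34.6]
force: [0.2, -0.1, -2.2]
gripper_width: 15.4
```

Emit:
play_rows(
  increments=[
    [0.2, -20, 0, -2, 1],
    [0.2, -35, 0, -4.5, 1],
    [0.2, -35, 0, -4.5, 1],
    [0.2, -35, 0, -4.5, 1],
    [0.2, -35, 0, -4.5, 1],
    [0.2, -35, 0, -4.5, 1],
    [0.2, -35, 0, -4.5, 1],
    [0.2, -35, 0, -4.5, 1],
    [0.2, -35, 0, -4.5, 1],
    [0.2, -35, 0, -4.5, 1],
    [0.2, -25, 0, -3, 1],
    [0.4, -18, 0, -1.3, 1],
    [0, 0, 0, 0, 1],
    [0, 0, 0, 0, 1],
    [0, 0, 0, 0, 1],
  ],
)

```text
time_s: 8.88
ee_pos: [550.0, -189.5, 152.0]
ee_rot: [-180.0, 0.0, -12.2]
force: [-0.1, 1.2, -1.6]
gripper_width: 15.5
```

```bash
python3 - <<'E'
from h import *
s=env.state();print(s['time_s'],s['ee_pos'],s['ee_rot'],s['force'],s['torque'],s['gripper_width'])
a=snap('scene','s3.png')[:,:,::-1];b=snap('side','d3.png')[:,:,::-1];w=snap('wrist','w3.png')[:,:,::-1]
r=lambda i,x,y,W=96,H=72,k=4:cv2.resize(i[y:y+H,x:x+W],None,fx=k,fy=k,interpolation=cv2.INTER_CUBIC)
cv2.imwrite('pics/c3.png',np.vstack([np.hstack([r(a,145,200),r(b,230,115)]),cv2.resize(w[20:220],(768,300))]))
E
```

```text
8.875 [ 549.97623086 -189.45588187  151.96026286] [-1.79988530e+02  2.05034269e-02 -1.21533010e+01] [-0.09023374  1.24487618 -1.6466091 ] [0.07452962 0.11958731 0.01023594] 15.473941640768848
```

View pics/c3.png

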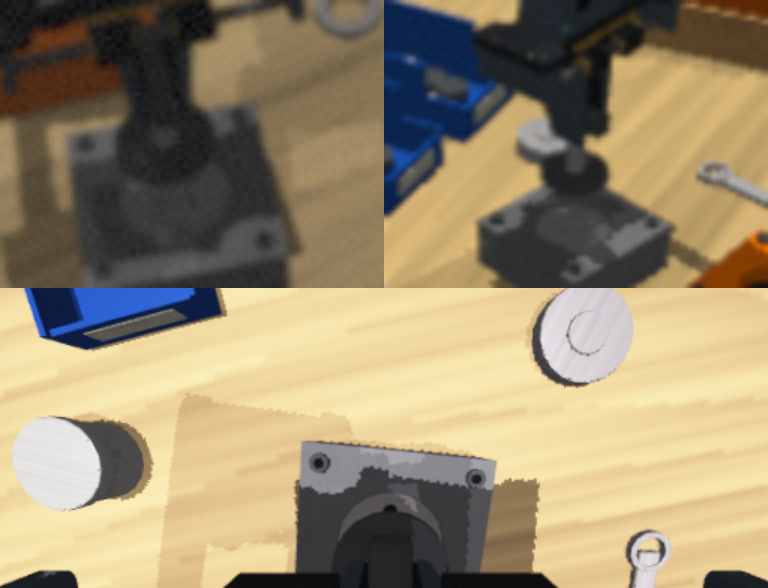

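The spanner is held upright above the ring. I'll check where it sits in the tool frame from the disc edge and the bar's far end in the wrist picture.

```bash
python3 - <<'E'
from h import *
w=cv2.imread('pics/w3.png')[110:235,190:340]
cv2.imwrite('pics/c4.png',cv2.resize(np.clip(w*1.8,0,255).astype(np.uint8),None,fx=4.5,fy=4.5,interpolation=cv2.INTER_CUBIC))
E
```

```text
(no output)
```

View pics/c4.png

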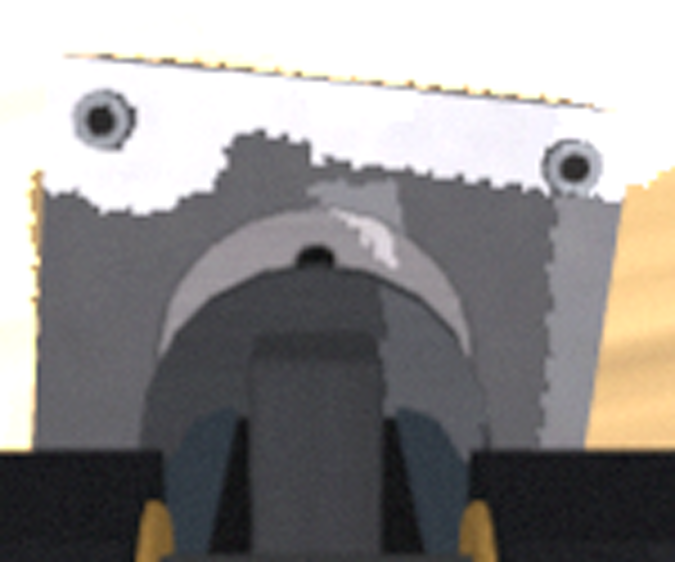

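```bash
python3 - <<'E'
from h import *
f=lambda L:[((x+.5)/4.5-.5+190,(y+.5)/4.5-.5+110) for x,y in L]
s=json.load(open('pics/w3.png.json'));p=np.array(s['p']);R=Ro.from_euler('xyz',s['r'],degrees=True).as_matrix()
T=lambda P:((P-p)@R)[:,:2].round(2).tolist()
print('bar end top corners',T(onz('wrist',f([(252,360),(383,360)]),166,'w3.png')))
print('bar end bottom corners',T(onz('wrist',f([(248,338),(381,333)]),148,'w3.png')))
print('disc far edge',T(onz('wrist',f([(315,268)]),103,'w3.png')))
print('disc sides',T(onz('wrist',f([(143,420),(490,440)]),103,'w3.png')))
print('hole',onz('wrist',f([(316,256)]),40,'w3.png'),T(onz('wrist',f([(316,256)]),40,'w3.png')))
S=onz('wrist',f([(100,119),(574,168)]),51,'w3.png');print('screws',S)
E
```

```text
bar end top corners [[30.96, -6.69], [30.98, 8.54]]
bar end bottom corners [[29.46, -8.09], [30.15, 9.23]]
disc far edge [[30.97, 0.65]]
disc sides [[4.88, -28.46], [1.39, 30.46]]
hole [[ 572.10981002 -195.22711162   40.        ]] [[22.75, 0.89]]
screws [[ 610.13313525 -159.02569144   51.        ]
 [ 580.56164307 -250.47836394   51.        ]]
```

Held against the disc and bar in the same picture, the hole aligns within about 1 mm. I'm descending to just above contact, which is expected at TCP z of about 107.

Emit:
play_rows(
  increments=[
    [0, 0, -10, 0, 1],
    [0, 0, -10, 0, 1],
    [0, 0, -10, 0, 1],
    [0, 0, -6, 0, 1],
    [0, 0, -3, 0, 1],
    [0, 0, -2, 0, 1],
    [0, 0, 0, 0, 1],
    [0, 0, 0, 0, 1],
  ],
)

```text
time_s: 10.02
ee_pos: [550.2, -190.5, 111.3]
ee_rot: [180.0, -0.0, -12.2]
force: [-0.7, 0.0, -3.4]
gripper_width: 15.4
```

Emit:
play_rows(
  increments=[
    [0, 0, -1, 0, 1],
    [0, 0, -1, 0, 1],
    [0, 0, -1, 0, 1],
    [0, 0, -1, 0, 1],
    [0, 0, 0, 0, 1],
  ],
)

```text
time_s: 10.65
ee_pos: [550.0, -190.4, 106.8]
ee_rot: [180.0, 0.0, -12.2]
force: [0.4, -0.9, -2.2]
gripper_width: 15.5
```

Emit:
play_rows(
  increments=[
    [0, 0.5, 0, 0, 1],
    [0, 0, -1, 0, 1],
    [0, 0, -1, 0, 1],
    [0, 0, 0, 0, 1],
  ],
)

```text
time_s: 11.15
ee_pos: [549.9, -189.9, 104.8]
ee_rot: [180.0, 0.0, -12.2]
force: [-0.2, 0.1, -2.2]
gripper_width: 15.5
```

No contact force at 104.8, so the pins appear to be entering.

Emit:
play_rows(
  increments=[
    [0, 0, -1, 0, 1],
    [0, 0, -1, 0, 1],
    [0, 0, 0, 0, 1],
  ],
)

```text
time_s: 11.52
ee_pos: [550.0, -189.9, 102.8]
ee_rot: [180.0, 0.0, -12.2]
force: [0.4, 0.5, -2.3]
gripper_width: 15.5
```

Emit:
play_rows(
  increments=[
    [0, 0, -1, 0, 1],
    [0, 0, -1, 0, 1],
    [0, 0, 0, 0, 1],
  ],
)

```text
time_s: 11.9
ee_pos: [550.0, -189.9, 100.9]
ee_rot: [180.0, 0.0, -12.2]
force: [-0.2, 0.1, -3.7]
gripper_width: 15.6
```

Emit:
play_rows(
  increments=[
    [0, 0, -1, 0, 1],
    [0, 0, -1, 0, 1],
    [0, 0, 0, 0, 1],
  ],
)

```text
time_s: 12.28
ee_pos: [550.0, -189.9, 98.9]
ee_rot: [180.0, 0.0, -12.2]
force: [-0.0, -0.7, -2.7]
gripper_width: 15.9
```

Emit:
play_rows(
  increments=[
    [0, 0, -1, 0, 1],
    [0, 0, 0, 0, 1],
  ],
)

```text
time_s: 12.52
ee_pos: [550.0, -189.9, 97.9]
ee_rot: [180.0, 0.0, -12.2]
force: [0.1, -0.6, -2.3]
gripper_width: 15.7
```

Emit:
play_rows(
  increments=[
    [0, 0, -1, 0, 1],
    [0, 0, 0, 0, 1],
  ],
)

```text
time_s: 12.78
ee_pos: [550.1, -189.9, 97.0]
ee_rot: [180.0, -0.0, -12.2]
force: [-0.3, 0.0, -2.2]
gripper_width: 15.7
```

Emit:
play_rows(
  increments=[
    [0, 0, -0.5, 0, 1],
    [0, 0, 0, 0, 1],
    [0, 0, 0, 0, 1],
  ],
)

```text
time_s: 13.15
ee_pos: [550.1, -189.9, 96.9]
ee_rot: [180.0, -0.0, -12.2]
force: [-1.1, 0.8, 1.4]
gripper_width: 15.8
```

Contact at 96.9 means the disc is seated, with about 4 N down. Now turning clockwise (negative yaw) while watching torque. At least 28° is needed.

Emit:
play_rows(
  increments=[
    [0, 0, 0, -1.5, 1],
    [0, 0, 0, -1.5, 1],
    [0, 0, 0, -1.5, 1],
    [0, 0, 0, -1.5, 1],
    [0, 0, 0, 0, 1],
  ],
)

```text
time_s: 13.78
ee_pos: [550.3, -189.8, 96.8]
ee_rot: [-180.0, -0.0, -18.3]
force: [-1.4, 3.2, 5.5]
gripper_width: 15.6
```

```bash
cat > st.py <<'E'
from h import *
s=env.state();print(s['time_s'],s['ee_pos'].round(2),s['ee_rot'].round(2),s['force'].round(2),s['torque'].round(3),s['gripper_width'].round(2),s['qpos'].round(1))
E
python3 st.py
```

```text
Traceback (most recent call last):
  File "st.py", line 2, in <module>
    s=env.state();print(s['time_s'],s['ee_pos'].round(2),s['ee_rot'].round(2),s['force'].round(2),s['torque'].round(3),s['gripper_width'].round(2),s['qpos'].round(1))
                                                                                                                       ^^^^^^^^^^^^^^^^^^^^^^^^
AttributeError: 'float' object has no attribute 'round'
```

```bash
sed -i "s/s\['gripper_width'\].round(2)/s['gripper_width']/" st.py; python3 st.py
```

```text
13.775 [ 550.32 -189.78   96.83] [-1.7998e+02 -4.0000e-02 -1.8300e+01] [-1.44  3.23  5.5 ] [0.456 0.198 0.11 ] 15.615089162906877 [-20.2  25.3  99.3   0.   55.5  88.1]
```

Emit:
play_rows(
  increments=[
    [0, 0, 0, -1.5, 1],
    [0, 0, 0, -1.5, 1],
    [0, 0, 0, -1.5, 1],
    [0, 0, 0, -1.5, 1],
    [0, 0, 0, 0, 1],
  ],
)

```text
time_s: 14.4
ee_pos: [550.3, -189.8, 96.8]
ee_rot: [-180.0, -0.0, -24.3]
force: [-0.6, 2.1, 5.5]
gripper_width: 15.4
```

```bash
python3 st.py
```

```text
14.4 [ 550.3  -189.83   96.85] [-1.7998e+02 -3.0000e-02 -2.4310e+01] [-0.58  2.1   5.45] [0.413 0.191 0.115] 15.427126227081553 [-20.2  25.3  99.3   0.   55.5  94.1]
```

Torque is constant at about 0.11 N m. I'll check in the wrist view whether the bar turns with the jaws or slips.

```bash
python3 - <<'E'
from h import *
w=snap('wrist','w5.png')[110:235,190:340,::-1]
cv2.imwrite('pics/c5.png',cv2.resize(np.clip(w*1.8,0,255).astype(np.uint8),None,fx=4.5,fy=4.5,interpolation=cv2.INTER_CUBIC))
E
```

```text
(no output)
```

View pics/c5.png

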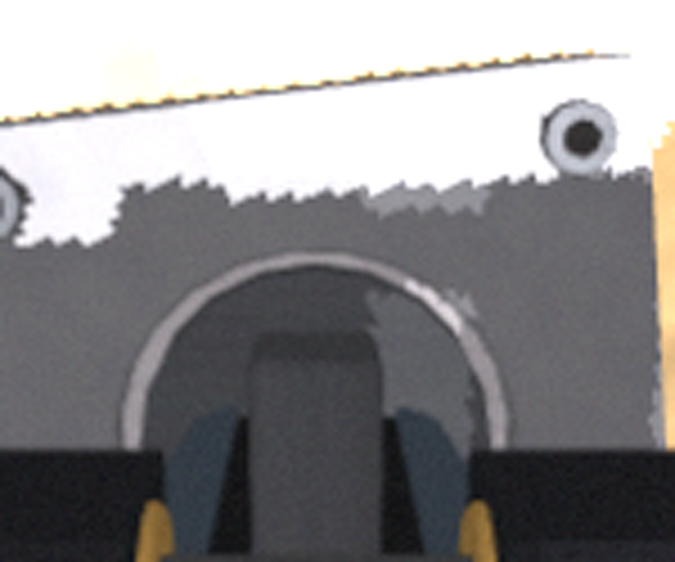

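The bar is square in the jaws (crop edges 250–383) and the disc sits down in the recess with an even gap, so the ring turns with the spanner. Continuing.

Emit:
play_rows(
  increments=[
    [0, 0, 0, -1.5, 1],
    [0, 0, 0, -1.5, 1],
    [0, 0, 0, -1.5, 1],
    [0, 0, 0, -1.5, 1],
    [0, 0, 0, 0, 1],
  ],
)

```text
time_s: 15.08
ee_pos: [550.3, -189.8, 96.8]
ee_rot: [-180.0, -0.0, -30.3]
force: [-0.7, 2.3, 4.9]
gripper_width: 16.0
```

```bash
python3 st.py
```

```text
15.075 [ 550.25 -189.83   96.85] [-1.7998e+02 -3.0000e-02 -3.0310e+01] [-0.74  2.34  4.93] [0.397 0.185 0.086] 16.049100082399423 [-20.2  25.3  99.3   0.   55.5 100.1]
```

Emit:
play_rows(
  increments=[
    [0, 0, 0, -1.5, 1],
    [0, 0, 0, -1.5, 1],
    [0, 0, 0, -1.5, 1],
    [0, 0, 0, 0, 1],
  ],
)

```text
time_s: 15.58
ee_pos: [550.2, -189.8, 96.8]
ee_rot: [-180.0, -0.0, -34.8]
force: [-0.7, 3.1, 5.7]
gripper_width: 15.8
```

```bash
python3 st.py
```

```text
15.575 [ 550.24 -189.85   96.85] [-1.7998e+02 -2.0000e-02 -3.4810e+01] [-0.7   3.07  5.74] [0.459 0.227 0.084] 15.792761343761615 [-20.2  25.3  99.3   0.   55.5 104.6]
```

Emit:
play_rows(
  increments=[
    [0, 0, 0, -1, 1],
    [0, 0, 0, -1, 1],
    [0, 0, 0, 0, 1],
  ],
)

```text
time_s: 15.95
ee_pos: [550.3, -189.8, 96.9]
ee_rot: [-180.0, -0.0, -36.8]
force: [-0.5, 1.7, 5.7]
gripper_width: 15.4
```

```bash
python3 st.py
```

```text
15.95 [ 550.26 -189.83   96.85] [-1.7998e+02 -3.0000e-02 -3.6790e+01] [-0.48  1.72  5.73] [0.459 0.182 0.109] 15.43910041372724 [-20.2  25.3  99.3   0.   55.5 106.6]
```

Emit:
play_rows(
  increments=[
    [0, 0, 0, -1, 1],
    [0, 0, 0, -1, 1],
    [0, 0, 0, 0, 1],
  ],
)

```text
time_s: 16.32
ee_pos: [550.2, -189.9, 96.9]
ee_rot: [-180.0, -0.0, -38.8]
force: [-1.9, 1.9, 5.2]
gripper_width: 15.7
```

```bash
python3 st.py
```

```text
16.325 [ 550.21 -189.86   96.85] [-1.7998e+02 -2.0000e-02 -3.8790e+01] [-1.86  1.95  5.15] [0.379 0.242 0.075] 15.739435567090617 [-20.2  25.3  99.3   0.   55.5 108.6]
```

Emit:
play_rows(
  increments=[
    [0, 0, 0, -1, 1],
    [0, 0, 0, -1, 1],
    [0, 0, 0, 0, 1],
  ],
)

```text
time_s: 16.7
ee_pos: [550.2, -189.9, 96.8]
ee_rot: [-180.0, -0.0, -40.8]
force: [-1.3, 1.4, 4.6]
gripper_width: 15.8
```

```bash
python3 st.py
```

```text
16.7 [ 550.2  -189.86   96.83] [-1.7999e+02 -2.0000e-02 -4.0790e+01] [-1.28  1.35  4.59] [0.434 0.294 0.065] 15.818791184961059 [-20.2  25.3  99.3   0.   55.5 110.6]
```

Emit:
play_rows(
  increments=[
    [0, 0, 0, -1, 1],
    [0, 0, 0, -1, 1],
    [0, 0, 0, 0, 1],
  ],
)

```text
time_s: 17.08
ee_pos: [550.2, -189.9, 96.9]
ee_rot: [-180.0, -0.0, -42.8]
force: [-0.8, 2.7, 5.3]
gripper_width: 15.7
```

```bash
python3 st.py
```

```text
17.075 [ 550.2  -189.85   96.86] [-1.7999e+02 -2.0000e-02 -4.2790e+01] [-0.85  2.75  5.32] [0.37  0.237 0.106] 15.708130795486515 [-20.2  25.3  99.3   0.   55.5 112.6]
```

Emit:
play_rows(
  increments=[
    [0, 0, 0, -1, 1],
    [0, 0, 0, -1, 1],
    [0, 0, 0, 0, 1],
  ],
)

```text
time_s: 17.45
ee_pos: [550.2, -189.9, 96.8]
ee_rot: [-180.0, -0.0, -44.8]
force: [-0.7, 1.4, 6.9]
gripper_width: 16.0
```

```bash
python3 st.py
```

```text
17.45 [ 550.19 -189.87   96.83] [-1.7999e+02 -2.0000e-02 -4.4790e+01] [-0.68  1.4   6.9 ] [0.473 0.243 0.078] 15.950355024947232 [-20.2  25.3  99.3   0.   55.5 114.6]
```

Emit:
play_rows(
  increments=[
    [0, 0, 0, -1, 1],
    [0, 0, 0, -1, 1],
    [0, 0, 0, 0, 1],
  ],
)

```text
time_s: 17.82
ee_pos: [550.2, -189.8, 96.8]
ee_rot: [-180.0, -0.0, -46.8]
force: [-0.8, 1.7, 4.9]
gripper_width: 15.8
```

```bash
python3 st.py
```

```text
17.825 [ 550.2  -189.84   96.85] [-1.7998e+02 -2.0000e-02 -4.6780e+01] [-0.81  1.68  4.9 ] [0.476 0.245 0.134] 15.848815958796497 [-20.2  25.3  99.3   0.   55.5 116.6]
```

Emit:
play_rows(
  increments=[
    [0, 0, 0, -1, 1],
    [0, 0, 0, -1, 1],
    [0, 0, 0, 0, 1],
  ],
)

```text
time_s: 18.2
ee_pos: [550.1, -189.7, 96.8]
ee_rot: [180.0, -0.0, -48.7]
force: [-0.6, 3.4, 5.8]
gripper_width: 15.8
```

```bash
python3 st.py;  python3 - <<'E'
from h import *
w=snap('wrist','w6.png')[110:235,190:340,::-1]
cv2.imwrite('pics/c6.png',cv2.resize(np.clip(w*1.8,0,255).astype(np.uint8),None,fx=4.5,fy=4.5,interpolation=cv2.INTER_CUBIC))
E
```

```text
18.2 [ 550.1  -189.68   96.83] [ 1.7999e+02 -1.0000e-02 -4.8660e+01] [-0.56  3.37  5.8 ] [0.604 0.217 0.768] 15.772410712014699 [-20.2  25.3  99.3  -0.   55.5 118.5]
```

View pics/c6.png

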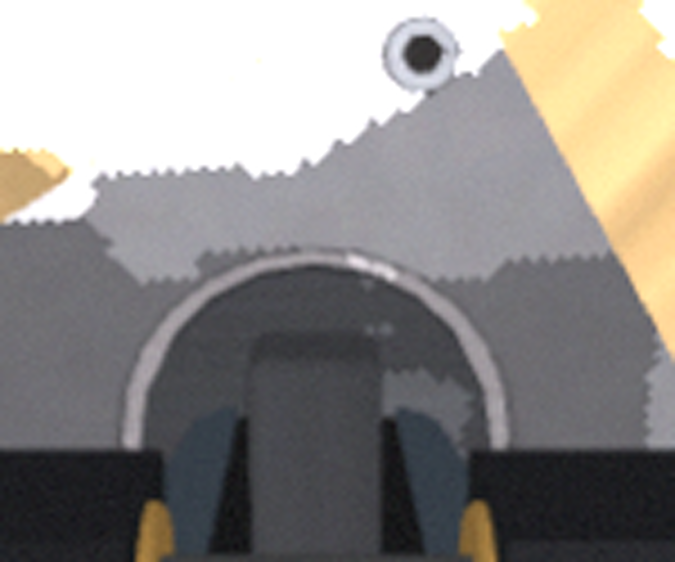

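Torque jumped to 0.77 N m with about 36° turned. The bar still sits square in the jaws, so this is the stop. I'll hold briefly, back off within the hole play and lift straight up.

Emit:
play_rows(
  increments=[
    [0, 0, 0, 0, 1],
    [0, 0, 0, 0, 1],
    [0, 0, 0, 1.5, 1],
    [0, 0, 0, 1.5, 1],
    [0, 0, 0, 1, 1],
    [0, 0, 0, 0, 1],
  ],
)

```text
time_s: 19.0
ee_pos: [550.0, -190.0, 96.9]
ee_rot: [180.0, -0.0, -44.8]
force: [-1.0, 2.1, 6.5]
gripper_width: 15.5
```

```bash
python3 st.py
```

```text
19.0 [ 550.   -189.96   96.85] [180.    -0.   -44.81] [-1.01  2.13  6.54] [0.405 0.356 0.019] 15.46671372006459 [-20.2  25.2  99.3  -0.   55.5 114.6]
```

Torque is relieved (0.02 N m). Lifting slowly.

Emit:
play_rows(
  increments=[
    [0, 0, 1, 0, 1],
    [0, 0, 2, 0, 1],
    [0, 0, 2, 0, 1],
    [0, 0, 3, 0, 1],
    [0, 0, 4, 0, 1],
    [0, 0, 6, 0, 1],
    [0, 0, 8, 0, 1],
    [0, 0, 10, 0, 1],
    [0, 0, 10, 0, 1],
    [0, 0, 10, 0, 1],
    [0, 0, 0, 0, 1],
    [0, 0, 0, 0, 1],
  ],
)

```text
time_s: 20.5
ee_pos: [549.8, -189.8, 152.3]
ee_rot: [180.0, 0.0, -44.7]
force: [0.6, -0.2, -2.9]
gripper_width: 15.6
```

```bash
python3 st.py; python3 - <<'E'
from h import *
w=snap('wrist','w7.png')[110:235,190:340,::-1]
cv2.imwrite('pics/c7.png',cv2.resize(np.clip(w*1.8,0,255).astype(np.uint8),None,fx=4.5,fy=4.5,interpolation=cv2.INTER_CUBIC))
E
```

```text
20.5 [ 549.8  -189.8   152.27] [ 1.7998e+02  3.0000e-02 -4.4720e+01] [ 0.6  -0.23 -2.92] [ 0.113  0.05  -0.012] 15.631247431467207 [-20.2  22.2  95.3  -0.   62.6 114.5]
```

View pics/c7.png

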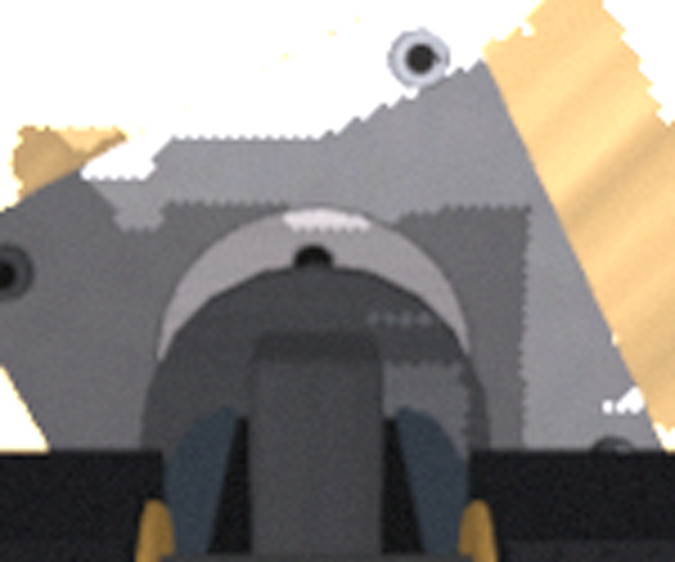

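The hole has turned along with the spanner and is still on the bar line. Carrying it back to the holder.

Emit:
play_rows(
  increments=[
    [-0.2, 18, 0, 4, 1],
    [-0.2, 28, 0, 6, 1],
    [-0.2, 30, 0, 6.2, 1],
    [-0.2, 30, 0, 6.2, 1],
    [-0.2, 30, 0, 6.2, 1],
    [-0.2, 30, 0, 6.2, 1],
    [-0.2, 30, 0, 6.2, 1],
    [-0.2, 30, 0, 6.2, 1],
    [-0.2, 30, 0, 6.2, 1],
    [-0.2, 30, 0, 6.2, 1],
    [-0.2, 30, 0, 6.2, 1],
    [-0.1, 28, 0, 6, 1],
    [0, 22, 0, 5, 1],
    [0, 12, 0, 2.7, 1],
    [0, 0, 0, 0, 1],
    [0, 0, 0, 0, 1],
    [0, 0, 0, 0, 1],
    [0, 0, 0, 0, 1],
  ],
)

```text
time_s: 22.8
ee_pos: [547.8, 187.5, 152.5]
ee_rot: [180.0, 0.0, 34.7]
force: [-0.5, 0.9, -2.5]
gripper_width: 15.9
```

```bash
python3 st.py; python3 - <<'E'
from h import *
w=snap('wrist','w8.png')[110:235,190:340,::-1]
cv2.imwrite('pics/c8.png',cv2.resize(np.clip(w*1.8,0,255).astype(np.uint8),None,fx=4.5,fy=4.5,interpolation=cv2.INTER_CUBIC))
E
```

```text
22.8 [547.8  187.49 152.54] [179.99   0.    34.72] [-0.47  0.94 -2.48] [-0.016 -0.011  0.022] 15.886227053044859 [17.8 21.9 95.6 -0.  62.5 73.1]
```

View pics/c8.png

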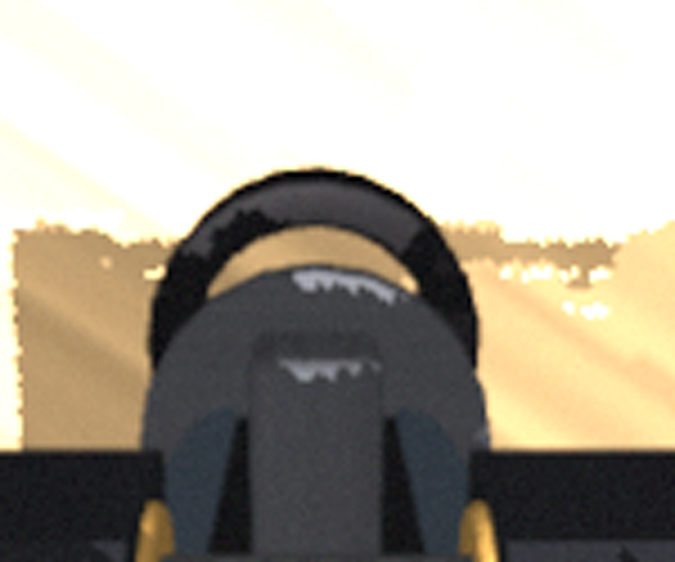

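The spanner's disc and the holder rim share the same centre column (about 315). Descending.

Emit:
play_rows(
  increments=[
    [0, 0.3, -10, 0, 1],
    [0, 0, -12, 0, 1],
    [0, 0, -12, 0, 1],
    [0, 0, -8, 0, 1],
    [0, 0, -5, 0, 1],
    [0, 0, -3, 0, 1],
    [0, 0, -1.5, 0, 1],
    [0, 0, -1.5, 0, 1],
    [0, 0, -1.5, 0, 1],
    [0, 0, 0, 0, 1],
  ],
)

```text
time_s: 24.1
ee_pos: [547.7, 188.4, 98.0]
ee_rot: [180.0, 0.0, 34.8]
force: [0.4, 0.2, -2.3]
gripper_width: 15.8
```

Emit:
play_rows(
  increments=[
    [0, 0, -1, 0, 1],
    [0, 0, -1, 0, 1],
    [0, 0, -1, 0, 1],
    [0, 0, 0, 0, 1],
  ],
)

```text
time_s: 24.6
ee_pos: [547.7, 188.4, 94.8]
ee_rot: [180.0, 0.0, 34.8]
force: [0.7, 0.1, -2.0]
gripper_width: 15.7
```

Emit:
play_rows(
  increments=[
    [0, 0, -1, 0, 1],
    [0, 0, -1, 0, 1],
    [0, 0, -1, 0, 1],
    [0, 0, 0, 0, 1],
  ],
)

```text
time_s: 25.1
ee_pos: [547.7, 188.4, 91.9]
ee_rot: [180.0, 0.0, 34.8]
force: [-1.0, 0.1, -2.9]
gripper_width: 15.9
```

Emit:
play_rows(
  increments=[
    [0, 0, -1, 0, 1],
    [0, 0, -1, 0, 1],
    [0, 0, -1, 0, 1],
    [0, 0, -1, 0, 1],
    [0, 0, 0, 0, 1],
    [0, 0, 0, 0, 1],
  ],
)

```text
time_s: 25.85
ee_pos: [547.8, 188.4, 88.0]
ee_rot: [180.0, -0.0, 34.8]
force: [-0.1, -1.1, -2.3]
gripper_width: 15.7
```

Emit:
play_rows(
  increments=[
    [0, 0, -0.6, 0, 1],
    [0, 0, -0.6, 0, 1],
    [0, 0, 0, 0, 1],
  ],
)

```text
time_s: 26.22
ee_pos: [547.8, 188.4, 87.0]
ee_rot: [180.0, -0.0, 34.8]
force: [-0.6, 0.1, -1.5]
gripper_width: 15.8
```

Emit:
play_rows(
  increments=[
    [0, 0, -0.4, 0, 1],
    [0, 0, 0, 0, 1],
    [0, 0, 0, 0, 1],
  ],
)

```text
time_s: 26.6
ee_pos: [547.8, 188.4, 86.9]
ee_rot: [180.0, -0.0, 34.8]
force: [-3.2, -0.2, 4.1]
gripper_width: 15.4
```

The disc is on the rim, with the force up by about 6 N. Releasing and lifting away.

Emit:
play_rows(
  increments=[
    [0, 0, 0, 0, 0.7],
    [0, 0, 0, 0, 0.4],
    [0, 0, 0, 0, 0],
    [0, 0, 0, 0, 0],
    [0, 0, 0, 0, 0],
    [0, 0, 0, 0, 0],
    [0, 0, 0, 0, 0],
  ],
)

```text
time_s: 27.48
ee_pos: [547.8, 188.4, 86.4]
ee_rot: [180.0, -0.0, 34.8]
force: [-0.1, 0.6, 0.7]
gripper_width: 82.6
```

Emit:
play_rows(
  increments=[
    [0, 0, 8, 0, 0],
    [0, 0, 15, 0, 0],
    [0, 0, 20, 0, 0],
    [0, 0, 25, 0, 0],
    [-10, -6, 25, 0, 0],
    [-10, -7, 20, 0, 0],
    [-10, -7, 10, 0, 0],
    [-6, -5, 10, 0, 0],
    [0, 0, 0, 0, 0],
    [0, 0, 0, 0, 0],
  ],
)

```text
time_s: 28.72
ee_pos: [511.6, 163.4, 218.8]
ee_rot: [-180.0, 0.0, 34.8]
force: [-0.9, -0.4, 0.7]
gripper_width: 91.2
```

```bash
python3 st.py; python3 - <<'E'
from h import *
w=snap('wrist','w9.png')[40:240,130:390,::-1]
a=snap('scene','s9.png')[:,:,::-1];b=snap('side','d9.png')[:,:,::-1]
r=lambda i,x,y,W,H,k:cv2.resize(i[y:y+H,x:x+W],None,fx=k,fy=k,interpolation=cv2.INTER_CUBIC)
cv2.imwrite('pics/c9.png',np.vstack([cv2.resize(w,(520,400))[:330],np.hstack([r(a,275,152,65,60,4),r(b,185,205,65,60,4)])]))
cv2.imwrite('pics/c9s.png',r(a,100,160,200,130,4)[:520])
E
```

```text
28.725 [511.65 163.38 218.79] [-1.7999e+02  5.0000e-02  3.4770e+01] [-0.88 -0.4   0.74] [ 0.     0.007 -0.06 ] 91.24245813664369 [16.5 15.3 95.4 -0.  69.4 71.7]
```

View pics/c9.png

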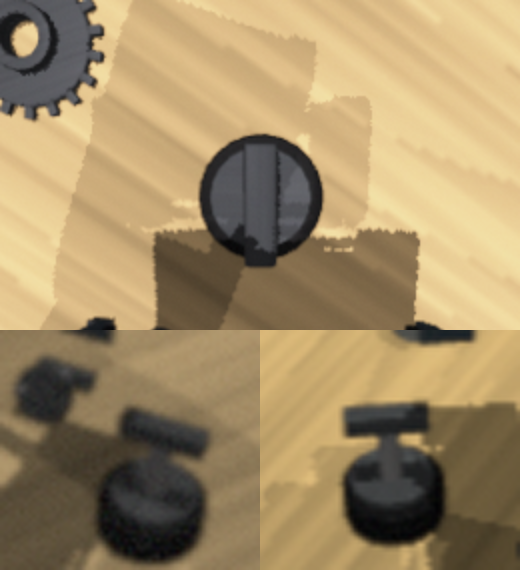

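View pics/c9s.png

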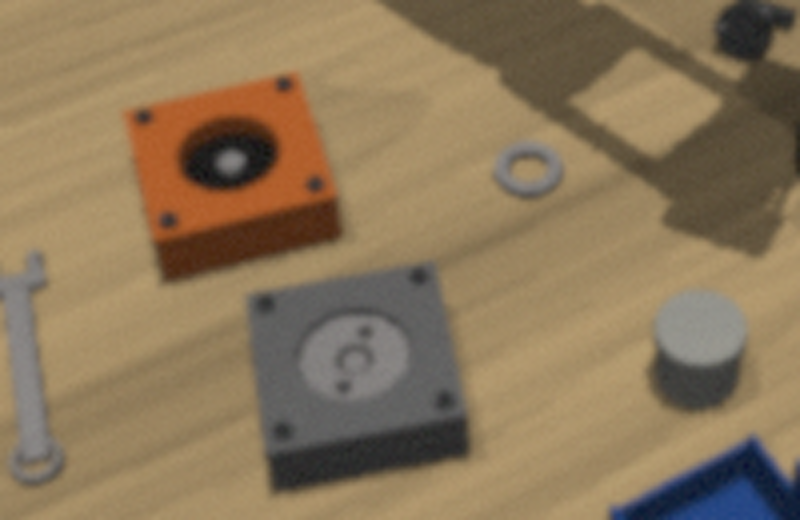

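```bash
python3 - <<'E'
from h import *
for f in((366,332),(343,387)),:
    P=onz('scene',[((x+.5)/4-.5+100,(y+.5)/4-.5+160) for x,y in f],40);d=P[0]-P[1];print(P,np.hypot(*d[:2]),np.degrees(np.arctan2(d[1],d[0])))
print(env.job_done())
E
```

```text
[[ 537.79987954 -174.84491289   40.        ]
 [ 567.52879318 -204.59862327   40.        ]] 42.06057045974652 134.97611491198086
the job is handed in; nothing more can be done
None
```

The job is done and handed in at about 29 s of the 72 s. The large spanner turned the ring to its stop and is back upright in its holder, released.

- **Fitting:** the pins went in without any contact force. The disc seated at the expected height, at about 4 N.
- **Turning:** I turned the tool about 36° clockwise. Torque stayed at about 0.1 N m, then jumped to 0.77 N m, which I took as the stop. I backed off 4° within the hole play, which brought torque to 0.02 N m, then lifted out.
- **Return:** the disc touched the holder rim at the same height as when it was picked up. The final pictures show the spanner upright and centred, with the gripper open and clear. The spare ring, tin, sprocket and wrench look undisturbed by eye.

**Checks that disagreed or were not made:**
- The steady turning torque read about 0.1 N m, below the stated 0.22 N m.
- The hole line measured -45° from the scene camera at the end, having started at -12°. That is 33° of ring travel; hole play would account for the 3° difference from the tool's 36°.
- The wrist camera read about 0.8 mm off sideways, which I allowed for.
- The bearing was only seen on the way, not checked again at the end.

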